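# Fold an empty collapsible crate flat onto the stack

## Robot

A 7-joint arm with a two-finger parallel gripper is mounted at the origin on the work surface. World frame = base frame: x ahead of the robot, y to its left, z up, the work surface at z = 0. Lengths are in m, angles in rad, forces in N, time in s.
With the tool pointing down it reaches from about 0.4 to 0.85 m from the base axis. Payload 4.5 kg.
Tool frame: the origin (TCP) lies midway between the tips of the shut fingers; the grasp point (between the pads) lies 19 mm behind it; y points along the fingers, z is the direction in which the jaws open and shut, and the axes are right-handed (so a half turn about y gives the same grasp; the last joint's range is limited). The gripper opens to 88 mm and grips with 3 to 60 N. Pads are 18 mm wide; open, the fingers measure 123 mm over their backs; the gripper's body (75 mm by 187 mm) begins 45 mm behind the grasp point.
Start: joints at [-1.218, 0.689, -0.195, 1.565, 0.157, 0.902, -0.215], TCP at [0.196, 0.594, 0.239] pointing down, gripper open.
Joint ranges: [-3.01, 3.01], [-0.46, 2.08], [-1.47, 1.51], [0.13, 2.56], [-1, 4.14], [0.04, 2.09], [-2.66, 2.66]. Speed limits (rad/s): [2.57, 2.57, 3.14, 3.14, 3.14, 3.14, 3.14].

## Interface

Orientations are given as a unit quaternion [x, y, z, w].
In Python, from plant import r, snapshot, get_calibration, job, boxes_of gives the robot as it stands. The module is installed in compiled form; this text tells all that it offers.
- The arm moves only by the shell command python3 -m handwheel 'ROWS' [OPENING] [FORCE]. ROWS is JSON, a list that holds one entry, the list of rows, each a list of 6 numbers: the shift along the tool's x, y, z as a fraction of full scale, then the turn, a rotation vector about the tool's x, y, z as a fraction of full scale. In form: [[[x, y, z, wx, wy, wz], ...]]. A call has 1 to 12 rows; each row is the pose to reach, as a shift and turn from the pose commanded when the call began, along the tool's axes at that moment, turning the shorter way round; what a row does not reach only later rows make up. Full scale, the value 1, is 100 cm for a shift and 180 degrees for a turn. A row lasts 1/12 s, in which the tool goes at most 41.7 mm and 7.16 degrees, less where a joint would pass 70% of its speed; a pose out of reach is approached as far as the arm can. A call with a number of a shift or a turn outside -1 to 1 is refused whole. A call with a gripper value outside its range is refused whole. OPENING is the opening, from -1 (shut) to 1 (fully open), set as the call begins (- or left out, the last holds). The fingers move at their own pace and stop on an object; FORCE is the grip in N (left out, the last holds). Time passes only in rows, so rows that repeat a pose let the fingers close. It gives the time, the measured TCP pose, the force and the opening at its end, in the units of the state.
- r.get_state(): the state, without advancing time (a new reading comes with each control period).
- snapshot(name): name is "scene" or "top" or "wrist"; returns the picture (384x512x3 uint8, red, green, blue); there is no depth.
- get_calibration(name): a dict with "fx", "fy", "cx", "cy" (pixels), "T" (4x4, takes a point from camera to world coordinates). Camera axes: x right, y down, z forward; pixel columns grow to the right and rows downward; lengths in m; the calibration is good to about 2 mm. A picture is of the moment at which its call begins: read the wrist's pose just before it. get_calibration takes no time and is no camera call; for the wrist camera it gives the pose at the moment of the call.
- job.finish_job(): hands the job in, once; it reports no verdict.
Trained networks look in the newest picture that a camera, given by its name, has taken for a name from the list of things; names that differ only in an ending like _2 or _b are one class to them, and where a whole thing is asked for, a point or a joint stands for the part that bears it (a point fixed in the world has none). Each returns a list of dicts, best first, with "confidence" (0 to 1); they miss things now and then, are a little off and sometimes report something else, mostly with a low value. They report only what shows in the picture. A call takes as long as a camera call.
- boxes_of(thing, camera): "bbox" ([left, top, right, bottom] in pixels, round what is visible of it).
The state is a dict: "clock": time; "q": joint angles; "qd": joint speeds; "joint_torque": joint torques, N m; "tool_pos": TCP position; "eef_rot": TCP orientation; "contact_force": force on the tool from outside, world axes, zero at the start; "moment": the same for the moment, N m; "opening": opening from 0.0 (shut) to 1.0 (fully open).
Only numpy, scipy, OpenCV 4.12 (cv2) and the standard library are available. Lean on these libraries where they do the work, as an engineer would, in place of code of your own. Each camera call takes 0.05 s, during which the arm holds its last target. There are 200 camera calls.

## Task

The cream crate is empty: fold its four walls down inwards, one after another in the order that its hinges allow (both end walls, then the low-hinged long wall, then the high-hinged one on top), and press the top one down until it snaps home under its two tongues, so that the crate lies as flat as the folded one beneath it. Push the walls with the closed fingers by feel and do not force them (the plastic cracks at about 50 N), and leave the other things on the bench as they are.

Things in the scene. Friction and masses are not known exactly. Their poses are not given: they have to be found in the camera images.
- crate: Open collapsible crate of ribbed cream plastic, locked (immovable) on top of a folded one 52 mm high. Origin: centre of that one's underside, on the bench. Axes: x across (170 mm over all) towards wall_high, y along (250 mm) towards end_left, z up. Its base starts at z 52 mm, its upright walls end at z 162, its corner posts (21 x 20 mm, at x +-75, y +-115) at z 104.
- end_left_hinge (a point): Middle of the hinge axis of end_left, at crate x 0, y +105, z 59 mm; axes as the crate's. All four walls are 8 mm panels hinged along their inner lower edge: upright, the inner face stands in line with the hinge axis and the outer face 8 mm farther out; folded inwards 90 degrees, the outer face is on top, 8 mm above the hinge.
- end_right_hinge (a point): Middle of the hinge axis of end_right, at crate x 0, y -105, z 59 mm; axes as the crate's. All four hinges are stiff (about 0.12 N m; a wall weighs 120 g), so a wall stays wherever it is left and must be pushed all the way.
- wall_low_hinge (a point): Middle of the hinge axis of wall_low, at crate x -77 mm, y 0, z 71 mm; axes as the crate's.
- wall_high_hinge (a point): Middle of the hinge axis of wall_high, at crate x +77 mm, y 0, z 83 mm; axes as the crate's.
- end_left (a joint): End wall on the crate's +y side, 149 mm wide, 103 mm high above its hinge, with a grip pocket. 0 = upright (at start), 1.571 = flat; turns inwards (-y). Two sprung snaps at its upper corners hold it upright: an inward push of about 10 N near its top frees it; after some 0.1 rad it turns easily. Folded, its top is at crate z 67 mm.
- end_right (a joint): The same kind of end wall on the crate's -y side; turns inwards (+y), 1.571 = flat. It is already unsnapped and starts leaning inwards by 0.25 to 0.9 rad.
- wall_low (a joint): Long wall on the crate's -x side (towards the robot), 236 mm long, 91 mm high above its hinge, a strip of grey tape outside. 0 = upright (at start), 1.571 = flat; turns inwards (+x). Standing end walls block it. Folded, it lies over both end walls, top at crate z 79 mm.
- wall_high (a joint): Long wall on the crate's +x side, 236 mm long, 79 mm high above its hinge. 0 = upright (at start), 1.571 = flat; turns inwards (-x). Goes last: it lies over wall_low and would block it. It first meets two sprung tongue noses about 0.3 rad short of flat, at its short edges; about 8 to 20 N down near its free edge snaps it past them to a hard stop, top at crate z 91 mm.
- wall_low_top (a point): Middle of the top outer edge of wall_low, 91 mm from its hinge; moves with the wall.
- wall_high_top (a point): Middle of the top outer edge of wall_high, 79 mm from its hinge; moves with the wall.
- end_left_top (a point): Middle of the top outer edge of end_left, 103 mm from its hinge; moves with the wall.
- end_right_top (a point): Middle of the top outer edge of end_right, 103 mm from its hinge; moves with the wall.
- stock_bin: Open cream bin of steel couplings, 202 x 137 mm, 85 mm high, fixed, on the other half of the bench. Origin: centre of its underside.
- coupling_big: Loose steel conduit coupling standing on end, 76 mm across, 75 mm high. Origin: centre of its underside. Bystander.
- coupling_small: Loose steel conduit coupling standing on end, 50 mm across, 45 mm high. Origin: centre of its underside. Bystander.
- tape_roll: Grey roll of tape lying flat, 106 mm across, 48 mm high. Origin: centre of its underside. Bystander.
- pipe_strap: Steel two-hole pipe strap, 110 x 22 mm, 28 mm high. Origin: centre of its underside. Bystander.
- marker: Black marker pen, 126 mm long, 16 mm thick. Origin: middle of its underside. Bystander.
- fitting_carton: Small cardboard carton, 90 x 65 mm, 50 mm high. Origin: centre of its underside. Bystander.

How it is judged:
By the outcome, as a careful person would: the job done as asked, in the order asked, and still so for the second after the job is handed in, with the robot touching nothing.
It also fails if it takes over 72 s, if anything falls off the work surface, if the arm or the gripper's body presses on something with over 40 N, if the wrist force passes 120 N, or if a joint passes its speed limit or range.

## Working session

There is one attempt and no reset: what is moved stays moved. The work goes in short steps, Python scripts to look and compute and a shell command to move; the robot and the scene stay as the last step left them, time stands still between calls to the robot, and variables do not carry over. Pictures are saved under pics/ and viewed, about 8 in all and at most 12, crops included, and the job is handed in when it is done.

```bash
mkdir -p pics
python3 - <<'E'
from plant import *
import cv2,numpy as np
np.set_printoptions(precision=4,suppress=True)
s=r.get_state()
for k in s: print(k,np.array(s[k]))
for n in("scene","top"):
    im=snapshot(n); cv2.imwrite(f"pics/{n}0.png",cv2.cvtColor(im,cv2.COLOR_RGB2BGR))
    c=get_calibration(n); print(n,c["fx"],c["fy"],c["cx"],c["cy"]);print(np.array(c["T"]))
    for t in("crate","end_left","end_right","wall_low","wall_high","stock_bin","coupling_big","tape_roll","fitting_carton"):
        print(t,[(np.round(b["bbox"]),round(b["confidence"],2)) for b in boxes_of(t,n)[:2]])
E
```

```text
clock 0.0
q [-1.2182  0.69   -0.1945  1.5663  0.1573  0.9025 -0.2151]
qd [ 0.0016  0.0001 -0.0003  0.0001  0.0019  0.0008 -0.0003]
joint_torque [ -0.0004 -52.7565  -1.2669 -15.3423  -0.0526   0.0067   0.0002]
tool_pos [0.1958 0.5929 0.2379]
eef_rot [ 0.6988 -0.1123  0.1122 -0.6975]
contact_force [ 0.3207 -0.6483  0.5769]
moment [ 0.0533 -0.0311  0.0253]
opening 0.9987451467161552
scene 394.1203340458961 394.1203340458961 254.54779113754276 191.88989677826822
[[-0.2232  0.748  -0.625   1.1685]
 [ 0.9748  0.1711 -0.1433  0.1429]
 [-0.0002 -0.6412 -0.7674  0.9262]
 [ 0.      0.      0.      1.    ]]
crate [(array([138., 155., 163., 190.]), 0.66), (array([117., 143., 231., 249.]), 0.64)]
end_left [(array([195., 167., 224., 218.]), 0.8)]
end_right [(array([133., 149., 163., 190.]), 0.56)]
wall_low [(array([148., 142., 229., 179.]), 0.89)]
wall_high [(array([115., 187., 202., 230.]), 0.91), (array([115., 146., 229., 250.]), 0.72)]
stock_bin [(array([319., 276., 358., 304.]), 0.16)]
coupling_big [(array([127., 230., 168., 270.]), 0.56)]
tape_roll [(array([257., 160., 294., 199.]), 0.65)]
fi
[... 206 characters left out ...]
.0097 -0.1662 -0.986   1.0746]
 [ 0.      0.      0.      1.    ]]
crate [(array([286., 143., 397., 228.]), 0.69)]
end_left [(array([290., 144., 305., 214.]), 0.64), (array([370., 154., 385., 221.]), 0.49)]
end_right [(array([371., 155., 384., 221.]), 0.77)]
wall_low [(array([286., 143., 398., 227.]), 0.68), (array([290., 210., 394., 224.]), 0.57)]
wall_high [(array([299., 142., 398., 163.]), 0.84), (array([139., 156., 197., 238.]), 0.68)]
stock_bin [(array([140., 158., 198., 240.]), 0.77)]
coupling_big [(array([325., 119., 362., 148.]), 0.98)]
tape_roll [(array([223., 234., 265., 279.]), 0.73), (array([286., 142., 398., 227.]), 0.68)]
fitting_carton [(array([138., 251., 180., 292.]), 0.65)]
```

Run:
```python
import cv2,numpy as np
a=cv2.imread("pics/scene0.png");b=cv2.imread("pics/top0.png")
cv2.imwrite("pics/c1.png",cv2.resize(b[100:280,240:430],None,fx=4,fy=4,interpolation=cv2.INTER_CUBIC)[:600])
cv2.imwrite("pics/c2.png",cv2.resize(a[120:290,95:285],None,fx=4,fy=4,interpolation=cv2.INTER_CUBIC)[:600])
```

```text
(no output)
```

View pics/top0.png

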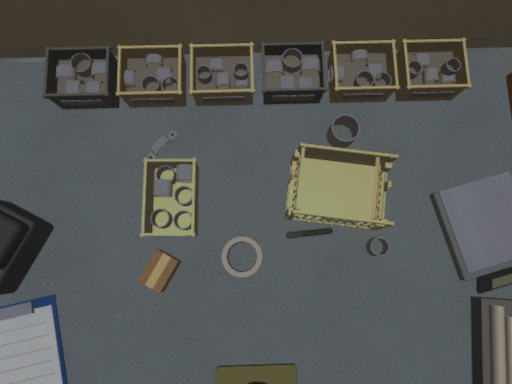

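View pics/c1.png

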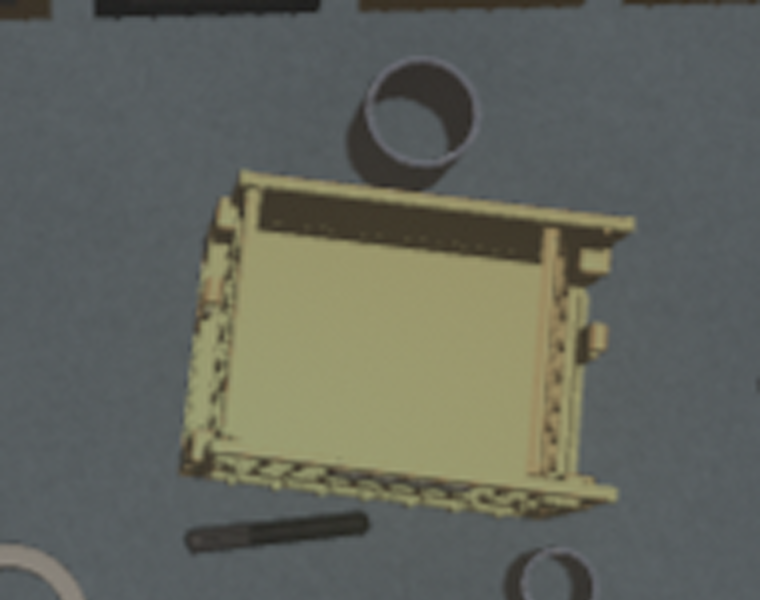

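View pics/c2.png

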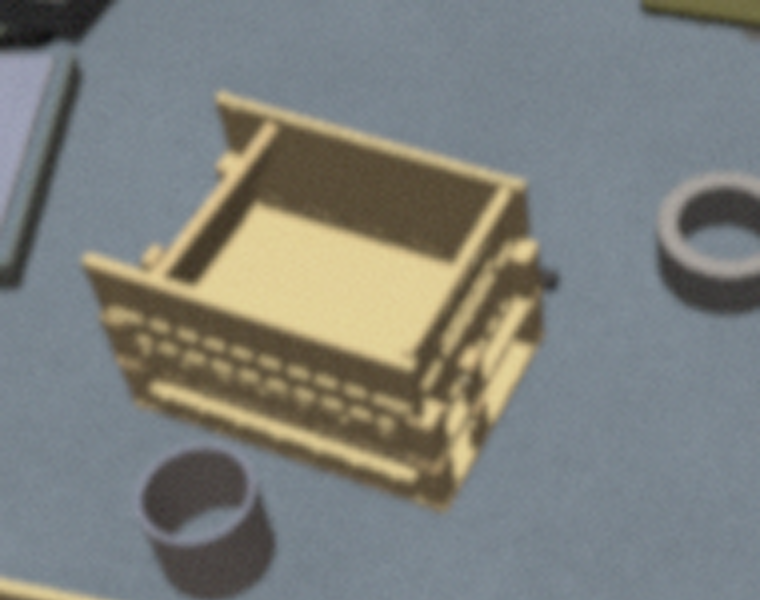

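Seen: the top view shows the crate centred near px (340,187), wall_high at the top and wall_low at the bottom. end_left is upright on the left and end_right leans on the right. The marker is at (309,233), the small coupling at (378,246) and the big one at (345,130). Next I fit the crate pose from the wall-top corners.

```bash
cat > h.py <<'E'
from plant import *
import cv2,numpy as np
from scipy.spatial.transform import Rotation as R
np.set_printoptions(precision=4,suppress=True)
def proj(n,P):
    c=get_calibration(n);T=np.linalg.inv(np.array(c["T"]));p=np.atleast_2d(P)@T[:3,:3].T+T[:3,3]
    return np.c_[c["fx"]*p[:,0]/p[:,2]+c["cx"],c["fy"]*p[:,1]/p[:,2]+c["cy"]]
def c2w(P,x,y,a): return np.atleast_2d(P)@R.from_euler('z',a).as_matrix().T+[x,y,0]
def wall(k,th):  # corners of panel: outer-top and inner-top ends
    s,c=np.sin(th),np.cos(th); o=[]
    for u,t in((1,8),(1,0),(0,8),(0,0)):
        for e in(1,-1):
            if k[0]=='e':
                g=1 if k=='end_left' else -1
                o.append([74.5*e,g*(105+t*c-u*103*s),59+u*103*c+t*s])
            else:
                g,h,z=(1,79,83) if k=='wall_high' else (-1,91,71)
                o.append([g*(77+t*c-u*h*s),118*e,z+u*h*c+t*s])
    return np.array(o)/1000
E
python3 - <<'E'
from h import *
from scipy.optimize import least_squares
f1=lambda p:np.array(p)/4+[240,100]; f2=lambda p:np.array(p)/4+[95,120]
M=lambda g,e:[g*.081,e*.118,.162]
P=np.array([M(1,1),M(1,-1),M(-1,-1)]);t=f1([(241,180),(633,223),(615,495)])
Q=np.array([M(-1,-1),M(-1,1),M(1,-1),M(1,1)]);s=f2([(220,97),(523,187),(88,262),(413,368)])
er=f1([(552,232),(535,472)]);es=f2([(272,128),(163,277)])
def res(v):
    w=wall('end_right',v[3]); w=(w[:2]+w[2:4])/2
    return np.r_[proj("top",c2w(P,*v[:3]))-t,proj("scene",c2w(Q,*v[:3]))-s,proj("top",c2w(w,*v[:3]))-er,proj("scene",c2w(w,*v[:3]))-es].ravel()
o=least_squares(res,[.5,-.2,0,.4],loss='soft_l1');print(o.x);print(res(o.x).reshape(-1,2))
v=o.x
for n,off,nm in(("top",(240,100),"top0"),("scene",(95,120),"scene0")):
    im=cv2.imread(f"pics/{nm}.png");z=cv2.resize(im[off[1]:off[1]+150,off[0]:off[0]+190],None,fx=4,fy=4,interpolation=cv2.INTER_CUBIC)
    for k,th in(("end_left",0),("end_right",v[3]),("wall_low",0),("wall_high",0)):
        q=(proj(n,c2w(wall(k,th),*v[:3]))-off)*4
        for a,b in((0,1),(2,3),(4,5),(0,4),(1,5),(0,2),(1,3)): cv2.line(z,tuple(map(int,q[a])),tuple(map(int,q[b])),(0,0,255),1)
    cv2.imwrite(f"pics/ov_{n}.png",z)
a=cv2.imread("pics/ov_top.png");b=cv2.imread("pics/ov_scene.png");cv2.imwrite("pics/ov.png",cv2.resize(np.vstack([a,b]),(380,600)))
for t in("marker","coupling_small","coupling_big"): print(t,[(np.round(b["bbox"]),round(b["confidence"],2)) for b in boxes_of(t,"top")[:2]])
E
```

```text
[ 0.5386 -0.2236 -0.1505  0.3549]
[[ -0.904   -0.7365]
 [ -0.496    0.3018]
 [ -0.3282  -0.1761]
 [ -0.876   -0.3253]
 [ -0.0281  -0.5079]
 [ -1.0816  -1.1186]
 [  0.0754  -0.6974]
 [  0.092   -1.053 ]
 [ -0.1425   0.6358]
 [-30.1796  36.7565]
 [ 26.5389 -38.4176]]
marker [(array([284., 231., 332., 237.]), 0.82), (array([284., 143., 398., 229.]), 0.57)]
coupling_small [(array([370., 239., 388., 254.]), 0.65)]
coupling_big [(array([325., 119., 362., 148.]), 0.98)]
```

View pics/ov_top.png

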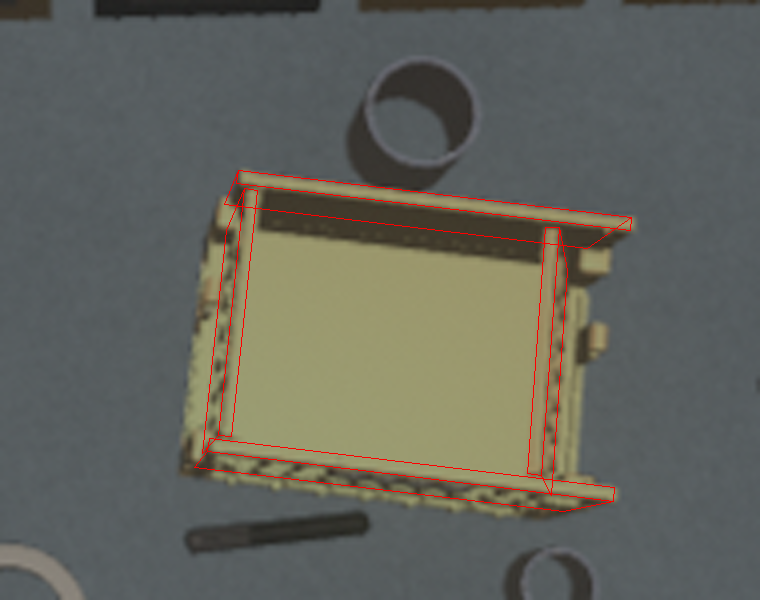

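```bash
cat >> h.py <<'E'
CR=(.5386,-.2236,-.1505)
Rc=R.from_euler('z',CR[2]).as_matrix()
def st(show=True):
    s=r.get_state();p=(np.array(s["tool_pos"])-[CR[0],CR[1],0])@Rc*1000
    return s,p
E
python3 - <<'E'
from h import *
s,p=st();Rt=R.from_quat(s["eef_rot"]);print("crate mm",p);print(Rt.as_matrix())
for g in(1,-1):
    D=np.c_[g*Rc[:,0],[0,0,-1],g*Rc[:,1]]
    print(g,"rotvec frac",(Rt.inv()*R.from_matrix(D)).as_rotvec()/np.pi)
for w in((.5,.2,.26),(.5,0,.26)): print(w,Rt.inv().apply(np.array(w)-s["tool_pos"]))
for c in((0,-60,230),(0,-70,200),): 
    w=Rc@(np.array(c)/1000)+[CR[0],CR[1],0]; print(c,w,Rt.inv().apply(w-s["tool_pos"]))
E
```

```text
crate mm [-461.3401  756.5303  238.763 ]
[[ 0.9496  0.      0.3134]
 [-0.3134  0.0001  0.9496]
 [ 0.     -1.      0.0002]]
1 rotvec frac [-0.     -0.0536  0.    ]
-1 rotvec frac [-0.      0.9464 -0.0001]
(0.5, 0.2, 0.26) [ 0.4121 -0.0213 -0.2784]
(0.5, 0, 0.26) [ 0.4748 -0.0213 -0.4683]
(0, -60, 230) [ 0.5296 -0.2829  0.23  ] [ 0.5916  0.0087 -0.7277]
(0, -70, 200) [ 0.5281 -0.2928  0.2   ] [ 0.5933  0.0387 -0.7376]
```

```bash
python3 -m handwheel '[[[0.41,-0.02,-0.28,0,-0.0536,0],[0.41,-0.02,-0.28,0,-0.0536,0],[0.41,-0.02,-0.28,0,-0.0536,0],[0.41,-0.02,-0.28,0,-0.0536,0],[0.41,-0.02,-0.28,0,-0.0536,0],[0.41,-0.02,-0.28,0,-0.0536,0],[0.41,-0.02,-0.28,0,-0.0536,0],[0.41,-0.02,-0.28,0,-0.0536,0],[0.41,-0.02,-0.28,0,-0.0536,0],[0.41,-0.02,-0.28,0,-0.0536,0],[0.41,-0.02,-0.28,0,-0.0536,0],[0.41,-0.02,-0.28,0,-0.0536,0]]]' -1 20
python3 - <<'E'
from h import *
s,p=st();print(s["clock"],p,s["q"],s["contact_force"]);Rt=R.from_quat(s["eef_rot"])
D=np.c_[Rc[:,0],[0,0,-1],Rc[:,1]];print((Rt.inv()*R.from_matrix(D)).as_rotvec()/np.pi)
E
```

```text
clock: 2.15
tool_pos: [0.4989, 0.1967, 0.259]
eef_rot: [0.705, -0.053, 0.054, -0.705]
contact_force: [0.5, 0.9, -0.4]
opening: 0.114
2.15 [-102.2972  409.5699  259.0091] [-0.2733  0.5539 -0.3018  1.8063  0.2176  0.8134  0.7364] [ 0.4654  0.8796 -0.3888]
[ 0.     -0.0003  0.0002]
```

```bash
python3 -m handwheel '[[[0.102,0,-0.5,0,0,0],[0.102,0,-0.5,0,0,0],[0.102,0,-0.5,0,0,0],[0.102,0,-0.5,0,0,0],[0.102,0,-0.5,0,0,0],[0.102,0,-0.5,0,0,0],[0.102,0,-0.5,0,0,0],[0.102,0,-0.5,0,0,0],[0.102,0,-0.5,0,0,0],[0.102,0,-0.5,0,0,0],[0.102,0,-0.5,0,0,0],[0.102,0,-0.5,0,0,0]]]'
python3 -m handwheel '[[[0,0.02,-0.04,0,0,0],[0,0.06,-0.045,0,0,0],[0,0.1,-0.045,0,0,0],[0,0.114,-0.045,0,0,0],[0,0.114,-0.045,0,0,0],[0,0.114,-0.045,0,0,0]]]'
python3 - <<'E'
from h import *
s,p=st();print(s["clock"],p,s["contact_force"],s["opening"])
for th in np.arange(.3,1.58,.1).tolist()+[1.571]:
  print(round(th,2),[ (round(-(105+8*np.cos(th)-q*np.sin(th))-17.5),round(59+q*np.cos(th)+8*np.sin(th))) for q in (75,85)])
im=snapshot("scene");cv2.imwrite("pics/s1.png",cv2.cvtColor(cv2.resize(im[60:260,60:310],None,fx=3,fy=3),cv2.COLOR_RGB2BGR))
E
```

```text
clock: 3.15
tool_pos: [0.5225, -0.3025, 0.2589]
eef_rot: [0.705, -0.053, 0.053, -0.705]
contact_force: [0.1, 0.1, 0.1]
opening: 0.008
clock: 3.65
tool_pos: [0.5161, -0.3445, 0.1444]
eef_rot: [-0.705, 0.053, -0.053, 0.705]
contact_force: [0.7, -0.3, 0.3]
opening: 0.006
3.65 [  -4.1083 -122.8957  144.3558] [ 0.7301 -0.3328  0.3296] 0.00640340915848815
0.3 [(-108, 133), (-105, 143)]
0.4 [(-101, 131), (-97, 140)]
0.5 [(-94, 129), (-89, 137)]
0.6 [(-87, 125), (-81, 134)]
0.7 [(-80, 122), (-74, 129)]
0.8 [(-74, 117), (-67, 124)]
0.9 [(-69, 112), (-61, 118)]
1.0 [(-64, 106), (-55, 112)]
1.1 [(-59, 100), (-50, 105)]
1.2 [(-55, 94), (-46, 97)]
1.3 [(-52, 87), (-43, 89)]
1.4 [(-50, 80), (-40, 81)]
1.5 [(-48, 72), (-38, 73)]
1.57 [(-47, 67), (-37, 67)]
```

View pics/s1.png

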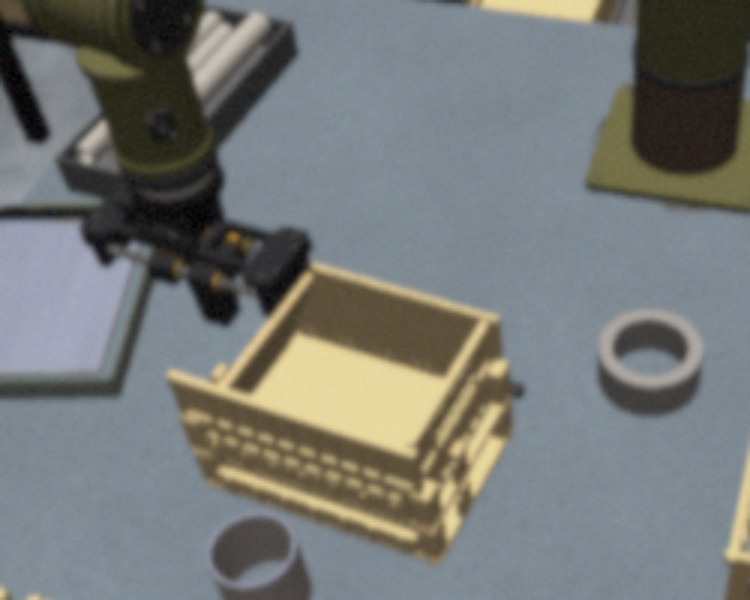

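Fingers are shut and standing outside the leaning end_right, with the rest of the crate as before. Next is the arc push on end_right.

```bash
python3 -m handwheel '[[[0.004,0.011,0.015,0,0,0],[0.004,0.013,0.022,0,0,0],[0.004,0.015,0.029,0,0,0],[0.004,0.019,0.036,0,0,0],[0.004,0.022,0.043,0,0,0],[0.004,0.027,0.049,0,0,0],[0.004,0.032,0.054,0,0,0],[0.004,0.038,0.059,0,0,0],[0.004,0.044,0.064,0,0,0],[0.004,0.05,0.068,0,0,0]]]'
python3 -m handwheel '[[[0,0.004,0.002,0,0,0],[0,0.008,0.003,0,0,0],[0,0.012,0.004,0,0,0],[0,0.016,0.005,0,0,0],[0,0.019,0.006,0,0,0],[0,0.022,0.007,0,0,0],[0,0.024,0.007,0,0,0]]]'
python3 - <<'E'
from h import *
s,p=st();print(p,s["contact_force"])
E
```

```text
clock: 4.53
tool_pos: [0.5303, -0.2775, 0.0939]
eef_rot: [-0.705, 0.053, -0.053, 0.705]
contact_force: [-0.0, -0.5, 1.6]
opening: 0.003
clock: 5.12
tool_pos: [0.5312, -0.2711, 0.0703]
eef_rot: [-0.705, 0.053, -0.053, 0.705]
contact_force: [-0.7, 1.1, 0.4]
opening: 0.008
[ -0.1654 -48.0402  70.3082] [-0.7     1.138   0.3696]
```

```bash
python3 -m handwheel '[[[0,0.002,0,0,0,0],[0,0.003,0,0,0,0],[0,0.003,0,0,0,0]]]'
python3 -m handwheel '[[[0,0.001,0,0,0,0],[0,0.001,0,0,0,0]]]'
python3 -m handwheel '[[[0,0.001,0,0,0,0],[0,0.001,0,0,0,0]]]'
python3 -m handwheel '[[[0,0.001,0,0,0,0],[0,0.001,0,0,0,0]]]'
```

```text
clock: 5.37
tool_pos: [0.5313, -0.2711, 0.0676]
eef_rot: [-0.705, 0.053, -0.053, 0.705]
contact_force: [0.1, -0.0, 0.4]
opening: 0.005
clock: 5.53
tool_pos: [0.5314, -0.2712, 0.0675]
eef_rot: [0.705, -0.053, 0.053, -0.705]
contact_force: [-1.9, 1.0, 6.7]
opening: 0.004
clock: 5.7
tool_pos: [0.5314, -0.2712, 0.0673]
eef_rot: [0.705, -0.053, 0.053, -0.705]
contact_force: [-3.8, 2.1, 13.6]
opening: 0.004
clock: 5.87
tool_pos: [0.5314, -0.2713, 0.0673]
eef_rot: [0.705, -0.053, 0.053, -0.705]
contact_force: [-4.2, 2.7, 21.4]
opening: 0.002
```

end_right is flat: the stop is at z 67.3, with 21 N pressed. Moving over to the outside of end_left.

```bash
python3 -m handwheel '[[[0,-0.04,0,0,0,0],[0,-0.08,0,0,0,0],[0,-0.12,0.01,0,0,0],[0,-0.146,0.04,0,0,0],[0,-0.146,0.08,0,0,0],[0,-0.146,0.12,0,0,0],[0,-0.146,0.16,0,0,0],[0,-0.146,0.195,0,0,0],[0,-0.12,0.2,0,0,0],[0,-0.085,0.2,0,0,0],[0,-0.08,0.2,0,0,0],[0,-0.08,0.2,0,0,0]]]'
python3 - <<'E'
from h import *
s,p=st();print(p,s["contact_force"])
for th in np.arange(0,1.58,.1).tolist()+[1.571]:
  print(round(th,2),[ (round((105+8*np.cos(th)-q*np.sin(th))+17.5),round(59+q*np.cos(th)+8*np.sin(th))) for q in (75,85,90)])
E
```

```text
clock: 6.87
tool_pos: [0.5595, -0.0738, 0.143]
eef_rot: [0.705, -0.055, 0.051, -0.705]
contact_force: [0.1, -0.0, 0.1]
opening: 0.004
[ -1.8447 151.2804 143.0213] [ 0.1169 -0.0447  0.0815]
0.0 [(130, 134), (130, 144), (130, 149)]
0.1 [(123, 134), (122, 144), (121, 149)]
0.2 [(115, 134), (113, 144), (112, 149)]
0.3 [(108, 133), (105, 143), (104, 147)]
0.4 [(101, 131), (97, 140), (95, 145)]
0.5 [(94, 129), (89, 137), (86, 142)]
0.6 [(87, 125), (81, 134), (78, 138)]
0.7 [(80, 122), (74, 129), (71, 133)]
0.8 [(74, 117), (67, 124), (64, 127)]
0.9 [(69, 112), (61, 118), (57, 121)]
1.0 [(64, 106), (55, 112), (51, 114)]
1.1 [(59, 100), (50, 105), (46, 107)]
1.2 [(55, 94), (46, 97), (42, 99)]
1.3 [(52, 87), (43, 89), (38, 91)]
1.4 [(50, 80), (40, 81), (35, 82)]
1.5 [(48, 72), (38, 73), (33, 73)]
1.57 [(47, 67), (37, 67), (32, 67)]
```

```bash
python3 -m handwheel '[[[0.002,0,-0.01,0,0,0],[0.002,0,-0.018,0,0,0],[0.002,0,-0.02,0,0,0],[0.002,0,-0.022,0,0,0],[0.002,0,-0.023,0,0,0]]]'
python3 -m handwheel '[[[0,0,-0.001,0,0,0],[0,0,-0.002,0,0,0]]]'
python3 -m handwheel '[[[0,0,-0.001,0,0,0],[0,0,-0.002,0,0,0]]]'
python3 -m handwheel '[[[0,0,-0.002,0,0,0],[0,0,-0.004,0,0,0],[0,0,-0.006,0,0,0]]]'
```

```text
clock: 7.28
tool_pos: [0.5603, -0.0974, 0.1457]
eef_rot: [-0.705, 0.053, -0.054, 0.705]
contact_force: [0.5, 0.3, 1.1]
opening: 0.007
clock: 7.45
tool_pos: [0.56, -0.0978, 0.1452]
eef_rot: [-0.705, 0.052, -0.053, 0.705]
contact_force: [0.5, 1.1, 1.4]
opening: 0.002
clock: 7.62
tool_pos: [0.5598, -0.0988, 0.1451]
eef_rot: [-0.704, 0.052, -0.053, 0.706]
contact_force: [0.0, 4.8, 3.4]
opening: 0.003
clock: 7.87
tool_pos: [0.5592, -0.103, 0.1452]
eef_rot: [-0.704, 0.052, -0.052, 0.707]
contact_force: [0.6, 4.4, 3.4]
opening: 0.003
```

```bash
python3 -m handwheel '[[[0,0,-0.006,0,0,0],[0,0,-0.011,0,0,0],[0,0.001,-0.018,0,0,0],[0,0.004,-0.026,0,0,0],[0,0.007,-0.034,0,0,0],[0,0.011,-0.042,0,0,0]]]'
python3 -m handwheel '[[[0,0.005,-0.007,0,0,0],[0,0.01,-0.014,0,0,0],[0,0.016,-0.02,0,0,0],[0,0.022,-0.025,0,0,0],[0,0.029,-0.029,0,0,0],[0,0.037,-0.033,0,0,0]]]'
python3 -m handwheel '[[[0,0.008,-0.003,0,0,0],[0,0.015,-0.005,0,0,0],[0,0.021,-0.006,0,0,0],[0,0.026,-0.007,0,0,0],[0,0.03,-0.007,0,0,0],[0,0.031,-0.007,0,0,0]]]'
python3 - <<'E'
from h import *
s,p=st();print(p,s["contact_force"])
E
```

```text
clock: 8.37
tool_pos: [0.5517, -0.1495, 0.1333]
eef_rot: [0.705, -0.053, 0.053, -0.705]
contact_force: [0.5, 0.7, 1.4]
opening: 0.005
clock: 8.87
tool_pos: [0.5469, -0.181, 0.096]
eef_rot: [0.705, -0.053, 0.053, -0.705]
contact_force: [0.1, -0.4, 1.2]
opening: 0.005
clock: 9.37
tool_pos: [0.5458, -0.1874, 0.0672]
eef_rot: [0.705, -0.053, 0.053, -0.705]
contact_force: [-5.1, 0.7, 23.8]
opening: 0.003
[ 1.7078 36.8449 67.19  ] [-5.1296  0.7163 23.7939]
```

Both end walls are flat. Next is wall_low, approached from outside at crate x −115.

```bash
python3 -m handwheel '[[[0,-0.04,0,0,0,0],[0,-0.08,0,0,0,0],[0,-0.12,0,0,0,0],[0,-0.14,-0.01,0,0,0],[-0.035,-0.14,-0.037,0,0,0],[-0.075,-0.14,-0.037,0,0,0],[-0.11,-0.14,-0.037,0,0,0],[-0.117,-0.12,-0.037,0,0,0],[-0.117,-0.09,-0.037,0,0,0],[-0.117,-0.082,-0.037,0,0,0],[-0.117,-0.082,-0.037,0,0,0]]]'
python3 - <<'E'
from h import *
s,p=st();print(p,s["contact_force"])
for th in np.arange(0,1.58,.1).tolist()+[1.571]:
  q=75;print(round(th,2),round(-(77+8*np.cos(th)-q*np.sin(th))-9),round(71+q*np.cos(th)+8*np.sin(th)))
im=snapshot("scene");cv2.imwrite("pics/s2.png",cv2.cvtColor(cv2.resize(im[60:260,60:310],None,fx=3,fy=3),cv2.COLOR_RGB2BGR))
E
```

```text
clock: 10.28
tool_pos: [0.424, -0.2057, 0.1462]
eef_rot: [-0.705, 0.054, -0.051, 0.706]
contact_force: [-0.6, 0.6, 0.4]
opening: 0.005
[-116.0041    0.5213  146.211 ] [-0.554   0.5832  0.4017]
0.0 -94 146
0.1 -86 146
0.2 -79 146
0.3 -71 145
0.4 -64 143
0.5 -57 141
0.6 -50 137
0.7 -44 134
0.8 -38 129
0.9 -32 124
1.0 -27 118
1.1 -23 112
1.2 -19 106
1.3 -16 99
1.4 -13 92
1.5 -12 84
1.57 -11 79
```

View pics/s2.png

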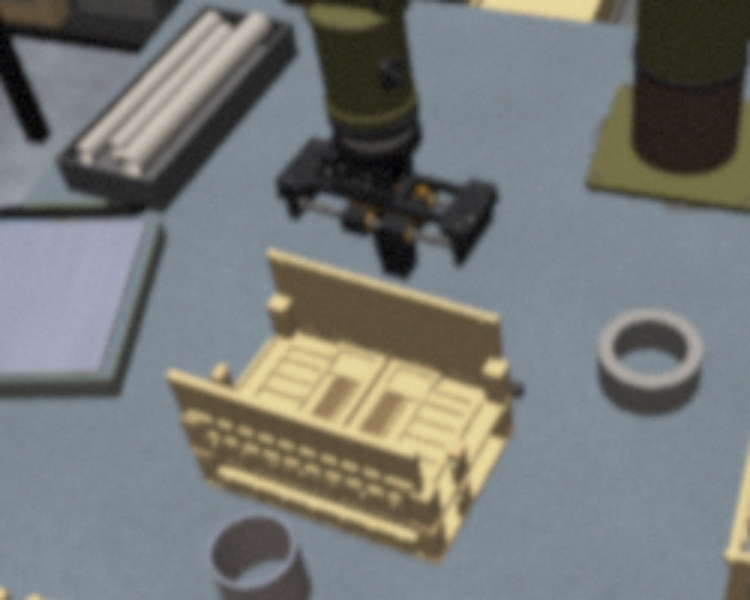

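Both end walls lie flat with their grip pockets up, and the gripper stands behind wall_low. Folding wall_low.

```bash
python3 -m handwheel '[[[0.012,0,0,0,0,0],[0.02,0,0,0,0,0],[0.025,0,0,0,0,0],[0.03,0,0,0,0,0],[0.037,0,0,0,0,0],[0.045,0.001,0,0,0,0],[0.052,0.003,0,0,0,0],[0.059,0.005,0,0,0,0]]]'
python3 -m handwheel '[[[0.007,0.004,0,0,0,0],[0.013,0.007,0,0,0,0],[0.019,0.012,0,0,0,0],[0.025,0.017,0,0,0,0],[0.03,0.023,0,0,0,0],[0.034,0.029,0,0,0,0],[0.038,0.035,0,0,0,0],[0.041,0.042,0,0,0,0]]]'
python3 -m handwheel '[[[0.003,0.007,0,0,0,0],[0.004,0.015,0,0,0,0],[0.005,0.019,0,0,0,0],[0.005,0.021,0,0,0,0],[0.005,0.022,0,0,0,0]]]'
python3 - <<'E'
from h import *
s,p=st();print(p,s["contact_force"])
E
```

```text
clock: 11.0
tool_pos: [0.4838, -0.2154, 0.1425]
eef_rot: [-0.705, 0.053, -0.053, 0.705]
contact_force: [-1.1, 0.2, -0.6]
opening: 0.003
clock: 11.67
tool_pos: [0.5245, -0.2215, 0.1001]
eef_rot: [-0.705, 0.053, -0.053, 0.705]
contact_force: [-0.4, -0.2, -0.2]
opening: 0.005
clock: 12.08
tool_pos: [0.5287, -0.2221, 0.0793]
eef_rot: [0.705, -0.053, 0.053, -0.705]
contact_force: [-2.3, 1.2, 15.4]
opening: 0.003
[-10.0274   0.0024  79.2763] [-2.2611  1.17   15.3685]
```

```bash
python3 -m handwheel '[[[0,-0.04,0,0,0,0],[0,-0.08,0,0,0,0],[0,-0.12,0,0,0,0],[0.01,-0.13,0,0,0,0],[0.05,-0.13,0,0,0,0],[0.09,-0.13,0,0,0,0],[0.122,-0.13,0,0,0,0],[0.125,-0.1,0,0,0,0],[0.125,-0.078,0,0,0,0],[0.125,-0.076,0,0,0,0],[0.125,-0.076,0,0,0,0]]]'
python3 - <<'E'
from h import *
s,p=st();print(p,s["contact_force"])
for th in np.arange(0,1.58,.1).tolist()+[1.571]:
  q=70;print(round(th,2),round((77+8*np.cos(th)-q*np.sin(th))+9),round(83+q*np.cos(th)+8*np.sin(th)))
E
```

```text
clock: 13.0
tool_pos: [0.6505, -0.2407, 0.1529]
eef_rot: [-0.705, 0.055, -0.051, 0.705]
contact_force: [0.3, -0.5, 0.3]
opening: 0.004
[113.2286  -0.0982 152.9404] [ 0.2725 -0.5001  0.2642]
0.0 94 153
0.1 87 153
0.2 80 153
0.3 73 152
0.4 66 151
0.5 59 148
0.6 53 145
0.7 47 142
0.8 41 138
0.9 36 133
1.0 31 128
1.1 27 122
1.2 24 116
1.3 21 109
1.4 18 103
1.5 17 96
1.57 16 91
```

```bash
python3 -m handwheel '[[[-0.013,0,0,0,0,0],[-0.02,0,0,0,0,0],[-0.024,0,0,0,0,0],[-0.029,0,0,0,0,0],[-0.035,0,0,0,0,0],[-0.042,0.001,0,0,0,0],[-0.049,0.002,0,0,0,0],[-0.056,0.005,0,0,0,0],[-0.062,0.008,0,0,0,0]]]'
python3 -m handwheel '[[[-0.006,0.003,0,0,0,0],[-0.012,0.007,0,0,0,0],[-0.017,0.012,0,0,0,0],[-0.022,0.017,0,0,0,0],[-0.026,0.023,0,0,0,0],[-0.029,0.029,0,0,0,0]]]'
python3 -m handwheel '[[[-0.001,0.002,0,0,0,0],[-0.002,0.004,0,0,0,0],[-0.003,0.006,0,0,0,0]]]'
python3 - <<'E'
from h import *
s,p=st();print(p,s["contact_force"])
E
```

```text
clock: 13.75
tool_pos: [0.5898, -0.2316, 0.1465]
eef_rot: [0.705, -0.053, 0.053, -0.705]
contact_force: [0.4, -0.2, 0.8]
opening: 0.01
clock: 14.25
tool_pos: [0.5612, -0.2271, 0.1169]
eef_rot: [-0.705, 0.054, -0.053, 0.705]
contact_force: [-0.3, 0.1, 1.0]
opening: 0.004
clock: 14.5
tool_pos: [0.5591, -0.2268, 0.112]
eef_rot: [0.705, -0.053, 0.053, -0.705]
contact_force: [-2.1, 0.5, 13.0]
opening: 0.003
[ 20.7843  -0.1325 112.0368] [-2.0681  0.5163 12.9906]
```

It has met the tongue noses at 13 N. Pressing on in 1 mm steps.

```bash
python3 -m handwheel '[[[0,0.001,0,0,0,0],[0,0.001,0,0,0,0]]]'
python3 -m handwheel '[[[0,0.001,0,0,0,0],[0,0.001,0,0,0,0]]]'
python3 -m handwheel '[[[0,0.001,0,0,0,0],[0,0.001,0,0,0,0]]]'
```

```text
clock: 14.67
tool_pos: [0.5588, -0.2268, 0.1113]
eef_rot: [0.705, -0.053, 0.053, -0.705]
contact_force: [-2.5, 1.1, 5.2]
opening: 0.007
clock: 14.83
tool_pos: [0.5588, -0.2268, 0.1103]
eef_rot: [0.705, -0.053, 0.053, -0.705]
contact_force: [-1.3, 0.7, 4.6]
opening: 0.006
clock: 15.0
tool_pos: [0.5588, -0.2268, 0.109]
eef_rot: [0.705, -0.053, 0.053, -0.705]
contact_force: [-0.3, -0.4, 3.1]
opening: 0.006
```

```bash
python3 -m handwheel '[[[-0.001,0.002,0,0,0,0],[-0.002,0.004,0,0,0,0],[-0.002,0.006,0,0,0,0],[-0.003,0.008,0,0,0,0],[-0.003,0.01,0,0,0,0],[-0.004,0.012,0,0,0,0]]]'
python3 -m handwheel '[[[0,0.002,0,0,0,0],[0,0.004,0,0,0,0],[0,0.004,0,0,0,0]]]'
```

```text
clock: 15.5
tool_pos: [0.5555, -0.2263, 0.0966]
eef_rot: [0.705, -0.053, 0.053, -0.705]
contact_force: [0.1, 0.0, 1.0]
opening: 0.003
clock: 15.75
tool_pos: [0.5551, -0.2261, 0.092]
eef_rot: [-0.705, 0.053, -0.053, 0.705]
contact_force: [-0.1, -0.5, -0.5]
opening: 0.003
```

```bash
python3 -m handwheel '[[[0,0.001,0,0,0,0],[0,0.002,0,0,0,0],[0,0.002,0,0,0,0]]]'
```

```text
clock: 16.0
tool_pos: [0.5554, -0.2261, 0.0914]
eef_rot: [0.705, -0.053, 0.053, -0.705]
contact_force: [-1.5, 0.4, 7.4]
opening: 0.008
```

Contact at z 91.4, so it is on the hard stop. One firm press, then lift and look.

```bash
python3 -m handwheel '[[[0,0.001,0,0,0,0],[0,0.002,0,0,0,0],[0,0.002,0,0,0,0]]]'
python3 -m handwheel '[[[0,-0.04,0,0,0,0],[0,-0.08,0,0,0,0],[0,-0.12,0,0,0,0],[0,-0.16,0,0,0,0],[0,-0.16,0.04,0,0,0],[0,-0.16,0.08,0,0,0],[0,-0.16,0.12,0,0,0],[0,-0.16,0.16,0,0,0],[0,-0.16,0.2,0,0,0],[0,-0.16,0.24,0,0,0],[0,-0.16,0.28,0,0,0],[0,-0.16,0.28,0,0,0]]]'
python3 - <<'E'
from h import *
ims=[]
for n,o in(("scene",(95,120)),("top",(240,80))):
    im=snapshot(n);z=cv2.cvtColor(cv2.resize(im[o[1]:o[1]+170,o[0]:o[0]+190],None,fx=3,fy=3,interpolation=cv2.INTER_CUBIC),cv2.COLOR_RGB2BGR)
    w=wall('wall_high',1.571);q=(proj(n,c2w(w,*CR))-o)*3
    for i in(0,1,4,5): cv2.circle(z,tuple(map(int,q[i])),3,(0,0,255),1)
    ims.append(z)
    for t in("marker","coupling_small","coupling_big","tape_roll","pipe_strap"): print(n,t,[(np.round(b["bbox"]),round(b["confidence"],2)) for b in boxes_of(t,n)[:1]])
cv2.imwrite("pics/end.png",cv2.resize(np.hstack(ims),(800,358)))
E
```

```text
clock: 16.25
tool_pos: [0.5554, -0.2261, 0.0912]
eef_rot: [0.705, -0.053, 0.053, -0.705]
contact_force: [-6.4, 0.7, 20.2]
opening: 0.004
clock: 17.25
tool_pos: [0.5976, 0.0634, 0.2492]
eef_rot: [-0.702, 0.048, -0.049, 0.709]
contact_force: [-0.8, 1.8, 0.2]
opening: 0.001
scene marker [(array([333., 168., 369., 191.]), 0.6)]
scene coupling_small [(array([158., 154., 173., 169.]), 0.51)]
scene coupling_big [(array([128., 228., 164., 269.]), 0.79)]
scene tape_roll [(array([332., 167., 367., 195.]), 0.75)]
scene pipe_strap [(array([320., 274., 359., 303.]), 0.75)]
top marker [(array([140., 157., 198., 238.]), 0.17)]
top coupling_small [(array([367., 239., 387., 256.]), 0.6)]
top coupling_big [(array([325., 119., 359., 151.]), 0.85)]
top tape_roll []
top pipe_strap [(array([146., 130., 172., 157.]), 0.54)]
```

View pics/end.png

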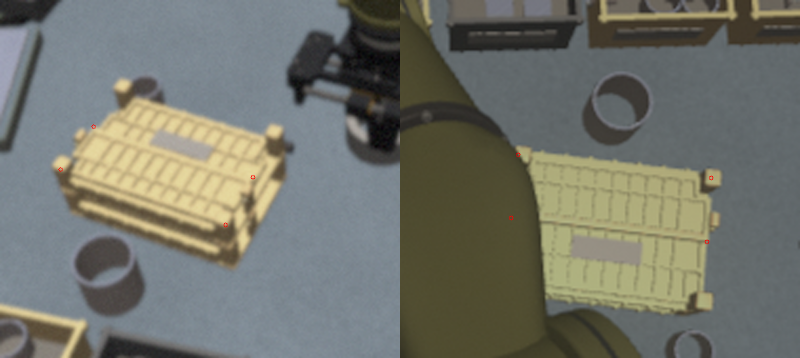

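All four walls lie flat: wall_high is on top, wall_low's tape strip shows beside it, and only the corner posts stand up. The couplings haven't moved. Handing in.

```bash
python3 -m handwheel '[[[0,0,0,0,0,0],[0,0,0,0,0,0],[0,0,0,0,0,0]]]'; python3 -c "
from plant import job
print(job.finish_job())"
```

```text
clock: 18.1
tool_pos: [0.5973, 0.0506, 0.2487]
eef_rot: [-0.705, 0.053, -0.053, 0.705]
contact_force: [-0.1, 0.5, 0.5]
opening: 0.006
the job is handed in; nothing more can be done
None
```

The crate is folded flat, and I handed the job in at about 18 s of the 72 s allowed. I folded end_right, then end_left, then wall_low, then wall_high, pushing each with the closed fingers.

| Wall | Stopped at z (mm) | Expected z (mm) | Highest force read (N) |
|---|---|---|---|
| end_right | 67.3 | 67 | 22 |
| end_left | 67.2 | 67 | 24 |
| wall_low | 79.3 | 79 | 16 |
| wall_high | 91.2 | 91 | 21 |

- **Snap:** wall_high met the tongue noses at about 13 N and gave way. It then went down to a hard stop, where I pressed it with about 20 N. I judged the snap from that force drop and the stop height, because the tongues can't be made out in the pictures.
- **Force readings:** these are taken at the end of each move, so short peaks in between would not show.
- **Last pictures:** wall_high lies on top with wall_low's tape strip showing beside it. Only the corner posts stand up.
- **Bystanders:** both couplings are where they were, to within a few pixels. The arm partly hid the others in the last top view, and the networks gave no reliable fix on the marker or tape roll. No unexpected contact force showed in any move.

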